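Load a rotary stage and set its index mark

ROBOT

A 7-joint arm with a two-finger parallel gripper is mounted at the origin on a cart in front of the work surface, level with it; the furniture and walls round the work are solid. World frame = base frame: x ahead of the robot, y to its left, z up, the work surface at z = 0. Lengths are in m, angles in rad, forces in N, time in s.
With the tool pointing down it reaches from about 0.4 to 0.875 m from the base axis. Payload 19.3 kg.
Tool frame: the origin (TCP) lies where the fingers leave the gripper's body, on its centre line; the fingertips stand bot.tip_reach ahead of it and the grasp point (between the pads) lies 54 mm ahead of it (bot.tip_reach is the distance from the TCP to the fingertips, in m); z points along the fingers, y is the line along which they close (so a half turn about z gives the same grasp; the last joint's range is limited). The gripper opens to 85 mm and grips with 20 to 120 N. Pads are 22 mm wide; open, the fingers measure 114 mm over their backs; the gripper's body (76 mm by 85 mm) begins 54 mm behind the grasp point. The pads swing forward as they close: fully open they stand 13 mm farther back than shut.
Start: joints at [1.213, 0.521, -0.036, 1.599, 0.021, 1.021, -0.113], TCP at [0.177, -0.599, 0.304] pointing down, gripper open.
Joint ranges: [-2.91, 2.91], [-0.3, 2.13], [-1.5, 1.42], [0.17, 2.43], [-1.26, 4.41], [0.16, 1.93], [-2.52, 2.52]. Speed limits (rad/s): [1.89, 1.89, 2.39, 2.39, 3.01, 3.01, 3.01].

INTERFACE

Orientations are given as [roll, pitch, yaw] about the fixed x, y, z axes, in that order (R = Rz(yaw) Ry(pitch) Rx(roll)).
In Python, from workcell import bot gives the robot as it stands. The module is installed in compiled form; this text tells all that it offers.
- The arm moves only by the shell command python3 -m jog 'ROWS' [FORCE]. ROWS is JSON, a list that holds one entry, the list of rows, each a list of 7 numbers: the shift along the tool's x, y, z in mm, then the turn, a rotation vector about the tool's x, y, z in rad, then the opening, from 0 (shut) to 1 (fully open). In form: [[[tx, ty, tz, wx, wy, wz, fingers], ...]]. A call has 1 to 5 rows; each row shifts and turns the commanded pose from where the row before left it, along the tool's axes as they then stand; what a row does not reach is not made up. A row lasts 1/10 s, in which the tool goes at most 50 mm and 8.59 degrees, less where a joint would pass 70% of its speed; a pose out of reach is approached as far as the arm can. A call is refused whole if a number of a shift passes 50 or a number of a turn 0.15, either way. A call with a gripper value outside its range is refused whole. The fingers move at their own pace and stop on an object; FORCE is the grip in N (left out, the last holds). Time passes only in rows, so rows that do not move let the fingers close. It gives the time, the measured TCP pose, the force, the opening and the grip force at its end, in the units of the state.
- bot.observe(): the state, without advancing time (a new reading comes with each control period).
- bot.grab_frame(name): name is "side" or "top"; returns a dict with "img" (480x640x3 uint8, red, green, blue), "intrinsics" (3x3 intrinsics, pixels), "R" (3x3) and "t" (3): a world point X has camera coordinates R X + t. Camera axes: x right, y down, z forward; pixel columns grow to the right and rows downward; lengths in m; the calibration is good to about 2 mm. A picture is of the moment at which its call begins. There is no depth.
- bot.job_done(): hands the job in; it is judged then, once.
Trained networks look in a picture, given as the dict that the camera call returned (one of the last four; its "shot" number tells which), for a name from the list of things; names that differ only in an ending like _2 or _b are one class to them, and where a whole thing is asked for, a point or a joint stands for the part that bears it (a point fixed in the world has none). Each returns a list of dicts, best first, with "conf" (0 to 1); they miss things now and then, are a little off and sometimes report something else, mostly with a low value. They report only what shows in the picture. A call takes as long as a camera call.
- bot.trace(query, picture): "region" (480x640 bool, what is visible of it).
- bot.spot_point(query, picture): "xyz" ([x, y, z] in m, in world coordinates, good to about 4 mm: a listed point, or the origin of a listed thing).
The state is a dict: "clock": time; "qpos": joint angles; "qd": joint speeds; "joint_efforts": joint torques, N m; "position": TCP position; "tool_rot": TCP orientation; "force": force on the tool from outside, world axes, zero at the start; "moment": the same for the moment, N m; "grip_width": finger opening in m; "finger_force": force on a finger pad.
Only numpy, scipy, OpenCV 4.12 (cv2) and the standard library are available. Lean on these libraries where they do the work, as an engineer would, in place of code of your own. Each camera call takes 0.05 s, during which the arm holds its last target. There are 200 camera calls.

TASK

Load the grey board carrier onto the rotary stage, its long edge along the long blue fence, pushed home so that it lies flat and square against both fences, and set the stage by turning its disc, either way round, until the disc's white line stands exactly under the tip of the red pointer. Leave the bottle, the tip cleaner and the roll of tape undisturbed, and let go of everything at the end.

Things in the scene. Friction and masses are not known exactly. Their poses are not given: they have to be found in the camera images.
- carrier: Loose grey plate 96 x 60 x 8 mm, about 0.15 kg, with two green strips and an upright black rib to hold it by. Origin: centre of the underside; x along the 96 mm side, y along the 60 mm side, z up. The rib stands on the middle of the plate: 60 mm long (along x), 12 mm thick (along y), its top 44 mm above the underside. The plate is the same after a half turn. It starts flat on the bench at either side of the stage, at any yaw.
- stage: Fixed dark round foot of the rotary stage, 184 mm in diameter. Origin: on the turning axis, at bench level. On it turns an aluminium disc, 176 mm in diameter, its flat top 32 mm above the bench. The disc turns about the vertical with even friction of about 0.2 N m (about 3 N at a grip) and stays where it is left.
- disc (a joint): Angle of the disc about the vertical, rad, counterclockwise from above positive, 0 in line with the x axis of the stage; free to turn more than a full turn either way from every start.
- fence_corner (a point): Inner corner of the two blue fences on the disc, at the height of the disc's top; turns with the disc (x, y axes fixed to the disc, z up). Fences are 12 mm high and 6 mm thick: the long one (102 mm) runs along -x from here with its inner face at y = 0, the short one (56 mm) along -y with its inner face at x = 0. The plate belongs on their -x, -y side: home, its centre is at (-48, -30, 0) mm here, which is on the turning axis.
- disc_mark (a point): Outer end of the white line (on a black band) on the disc's top, 84 mm from the axis; from the axis it lies in the -x direction of fence_corner's frame.
- pointer_tip (a point): Tip of the red pointer, fixed to the foot, 84 mm from the axis and 4.5 mm above the disc; the white line's end must come right below it. The pointer's red block stands outside the disc, 93 to 109 mm from the axis, 22 mm wide, its top (with a screw) 39 mm above the bench; it is at a new angle round the stage each time.
- grip_a_top (a point): Top centre of a black upright crank grip, 16 mm in diameter, standing on the disc 68 mm from the axis on the +y side (of fence_corner's frame); top 82 mm above the bench, held part about 40 mm high. Its sleeve spins freely on its pin, so a gripper holding it may keep its own heading while it leads the grip round the axis.
- grip_b_top (a point): The same for a second, equal grip 68 mm from the axis on the -y side, opposite the first.
- bottle: Loose white bystander bottle with a dispenser cap, 59 mm in diameter, 113 mm tall, origin at the centre of its underside; stands close behind the stage to the left or right. Must not be shifted.
- tip_cleaner: Loose black round tip cleaner, 72 mm in diameter, 41 mm tall, origin at the centre of its underside; stands behind the stage on the other side from the bottle. Must not be shifted.
- tape: Loose roll of amber tape lying flat, 74 mm in diameter, 15 mm high, origin at the centre of its underside; lies at the side of the stage where the carrier is not. Must not be shifted.
- scope_lead_a: Fixed, hard grey lead of the microscope, right of the work, an obstacle. From its origin (on the bench, right of the stage) its hanging part is a straight slanting strand, about 20 mm thick, from (-0.17, +0.19, 0.02) m up to (-0.135, -0.02, 0.37) m, world axes; from its lower end the lead runs on flat along the bench toward (-0.05, +0.36, 0) m. An arm that starts on the far right must pass it on the robot's side.

How it is judged:
At the end, for the whole second after the job is handed in: The carrier lies flat on the disc, square (within 3.4 degrees) and within 3 mm of both fences, the end of the white line is within 5 mm sideways of the pointer's tip, everything is at rest, and the bottle, tip cleaner and tape are within 15 mm of where they stood (x of carrier in the frame of fence_corner between -0.051 and -0.046 m and y of carrier in the frame of fence_corner between -0.033 and -0.028 m and z of carrier in the frame of fence_corner below 0.003 m and angle between the x axis of carrier and the x axis of fence_corner, either way round below 0.06 rad and angle between carrier's own z axis and vertical below 0.05 rad and horizontal distance between disc_mark and pointer_tip below 0.005 m and linear speed of carrier below 0.02 m/s and velocity of joint disc between -0.05 and 0.05 rad/s and distance of each of bottle, tip_cleaner, tape from where it was at the start of the episode below 0.015 m); the robot touches nothing.
It fails at once if bottle shifted or knocked (distance of bottle from where it was at the start of the episode above 0.015 m or angle between bottle's own z axis and vertical above 0.3 rad).
It fails at once if tip cleaner shifted (distance of tip_cleaner from where it was at the start of the episode above 0.015 m).
It fails at once if tape shifted (distance of tape from where it was at the start of the episode above 0.015 m).
It also fails if it takes over 64 s, if anything falls off the work surface, if the arm or the gripper's body presses on something with over 40 N, if the wrist force passes 120 N, or if a joint passes its speed limit or range.

## Working session

There is one attempt and no reset: what is moved stays moved. The work goes in short steps, Python scripts to look and compute and a shell command to move; the robot and the scene stay as the last step left them, time stands still between calls to the robot, and variables do not carry over. Pictures are saved under pics/ and viewed, at most 10 in all, crops included, and the job is handed in when it is done.

```bash
mkdir -p pics; cat > h.py <<'E'
from workcell import bot
import numpy as np, cv2
from scipy.spatial.transform import Rotation as R
def shot(name,fn=None):
    p=bot.grab_frame(name)
    if fn: cv2.imwrite('pics/'+fn,p['img'][:,:,::-1])
    return p
def px(p,X):
    c=p['R']@np.array(X)+np.ravel(p['t']); u=p['intrinsics']@c; return u[:2]/u[2]
def ray(p,uv,z):
    d=p['R'].T@np.linalg.inv(p['intrinsics'])@np.array([uv[0],uv[1],1.]); o=-p['R'].T@np.ravel(p['t'])
    return o+d*(z-o[2])/d[2]
def st():
    s=bot.observe(); print({k:np.round(s[k],3).tolist() for k in('clock','qpos','position','tool_rot','force','grip_width','finger_force')})
E
python3 - <<'E'
from h import *
st(); print(bot.tip_reach)
for n in('top','side'):
    p=shot(n,n+'0.png')
    for q in 'carrier stage fence_corner disc_mark pointer_tip grip_a_top bottle tip_cleaner tape scope_lead_a'.split():
        print(n,q,[(np.round(d['xyz'],3).tolist(),round(d['conf'],2)) for d in bot.spot_point(q,p)[:3]])
E
```

```text
{'clock': 0.0, 'qpos': [1.213, 0.522, -0.036, 1.6, 0.021, 1.021, -0.113], 'position': [0.177, -0.599, 0.303], 'tool_rot': [-3.141, 0.0, 0.288], 'force': [0.279, -0.175, -0.22], 'grip_width': 0.085, 'finger_force': 0.0}
0.0726
top carrier [([0.414, 0.35, -0.005], 0.8), ([0.549, 0.232, 0.085], 0.61)]
top stage [([0.536, 0.164, -0.0], 0.63), ([0.556, 0.083, 0.038], 0.25)]
top fence_corner []
top disc_mark [([0.453, 0.178, 0.028], 0.83)]
top pointer_tip [([0.553, 0.084, 0.038], 0.47)]
top grip_a_top [([0.547, 0.231, 0.086], 0.56)]
top bottle [([0.628, 0.3, -0.002], 0.8), ([0.538, 0.166, 0.001], 0.67)]
top tip_cleaner [([0.649, 0.055, -0.0], 0.86)]
top tape [([0.446, -0.104, -0.001], 0.89), ([0.451, 0.179, 0.03], 0.31)]
top scope_lead_a [([0.651, 0.053, 0.001], 0.74)]
side carrier [([0.414, 0.353, -0.003], 0.69)]
side stage [([0.529, 0.161, 0.003], 0.92), ([0.415, 0.349, -0.004], 0.33)]
side fence_corner [([0.586, 0.188, 0.032], 0.95), ([0.518, 0.101, 0.088], 0.38)]
side disc_mark [([0.45, 0.177, 0.028], 0.56)]
side pointer_tip []
side grip_a_top [([0.541, 0.234, 0.08], 0.53)]
side bottle [([0.622, 0.296, -0.001], 0.67), ([0.54, 0.23, 0.085], 0.62)]
side tip_cleaner [([0.654, 0.056, -0.002], 0.79)]
side tape [([0.442, -0.103, -0.001], 0.71), ([0.656, 0.052, -0.0], 0.36)]
side scope_lead_a []
```

View pics/top0.png

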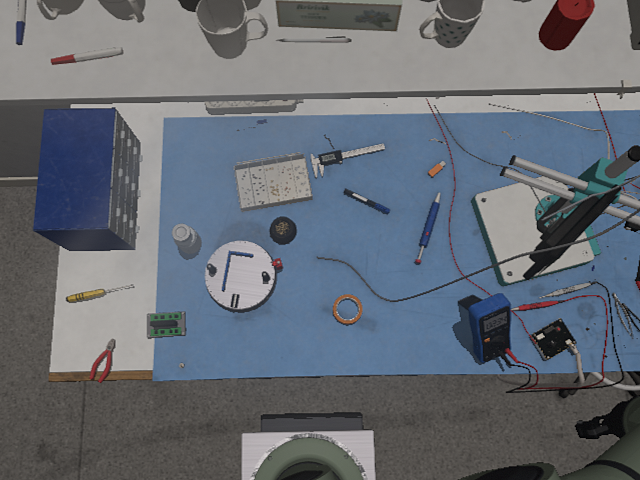

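View pics/side0.png

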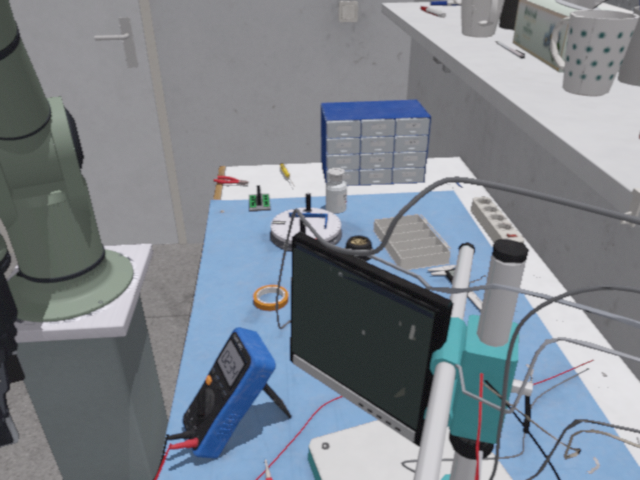

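The top picture shows the stage at pixel (241,276) with its white line at (235,300). The pointer is at (277,265), the carrier at (166,324) and the tape at (347,310). The bottle is at (185,237) and the tip cleaner at (283,230), which agrees with the network points. The side picture shows the lead's slanting strand at (285,290), to the right of the stage. I'll turn the disc +113° first using grip a, then load the carrier. To start, I turn the tool and swing it round on the robot's side of the lead.

```bash
python3 -m jog '[[[0,0,0,0,0,-0.1425,0.7],[0,0,0,0,0,-0.1425,0.7],[0,0,0,0,0,-0.1425,0.7],[0,0,0,0,0,-0.1425,0.7],[0,0,0,0,0,-0.1425,0.7]]]' 40 >/dev/null
python3 -m jog '[[[0,0,0,0,0,-0.1425,0.7],[0,0,0,0,0,-0.1425,0.7],[0,0,0,0,0,-0.1425,0.7],[0,0,0,0,0,-0.1425,0.7]]]' >/dev/null
python3 -m jog '[[[40,5,0,0,0,0,0.7],[40,5,0,0,0,0,0.7],[40,5,0,0,0,0,0.7],[40,5,0,0,0,0,0.7],[40,5,0,0,0,0,0.7]]]' >/dev/null
python3 -m jog '[[[30,27,0,0,0,0,0.7],[30,27,0,0,0,0,0.7],[30,27,0,0,0,0,0.7],[30,27,0,0,0,0,0.7],[30,27,0,0,0,0,0.7]]]'
python3 -c "from h import *;st()"
```

```text
clock: 3.0
position: [0.3384, -0.2481, 0.3042]
tool_rot: [3.141, 0.001, 1.57]
force: [0.4, -0.4, -0.2]
grip_width: 0.0602
finger_force: 0.0
{'clock': 3.0, 'qpos': [0.971, 0.228, -0.554, 2.086, 0.158, 0.866, 0.325], 'position': [0.338, -0.248, 0.304], 'tool_rot': [3.141, 0.001, 1.57], 'force': [0.45, -0.449, -0.22], 'grip_width': 0.06, 'finger_force': 0.0}
```

```bash
python3 -m jog '[[[40,17,0,0,0,0,0.7],[40,17,0,0,0,0,0.7],[40,17,0,0,0,0,0.7],[40,17,0,0,0,0,0.7],[40,17,0,0,0,0,0.7]]]' >/dev/null
python3 -m jog '[[[40,17,0,0,0,0,0.7],[40,17,0,0,0,0,0.7],[40,17,0,0,0,0,0.7],[40,17,0,0,0,0,0.7],[40,17,0,0,0,0,0.7]]]' >/dev/null
python3 -m jog '[[[40,18,0,0,0,0,0.7],[38,18,0,0,0,0,0.7],[0,0,40,0,0,0,0.7],[0,0,40,0,0,0,0.7],[0,0,0,0,0,0,0.7]]]' 
python3 - <<'E'
from h import *
st()
p=shot('side','side1.png'); q=shot('top')
for n,P in(('side',p),('top',q)):
  for t in('grip_a_top','pointer_tip','disc_mark','fence_corner'):
    print(n,t,[(np.round(d['xyz'],3).tolist(),round(d['conf'],2)) for d in bot.spot_point(t,P)[:3]])
E
```

```text
clock: 4.5
position: [0.5421, 0.2276, 0.2197]
tool_rot: [-3.135, 0.003, 1.571]
force: [0.1, 0.9, -0.1]
grip_width: 0.0598
finger_force: 0.0
{'clock': 4.5, 'qpos': [-0.061, 0.637, -0.637, 1.748, 0.46, 0.917, -0.893], 'position': [0.542, 0.228, 0.22], 'tool_rot': [-3.135, 0.003, 1.571], 'force': [0.125, 0.9, -0.131], 'grip_width': 0.06, 'finger_force': 0.0}
side grip_a_top [([0.541, 0.233, 0.082], 0.47)]
side pointer_tip [([0.654, 0.056, -0.002], 0.3)]
side disc_mark [([0.447, 0.178, 0.031], 0.57)]
side fence_corner [([0.588, 0.19, 0.032], 0.73)]
top grip_a_top []
top pointer_tip [([0.443, -0.108, -0.0], 0.45)]
top disc_mark [([0.453, 0.179, 0.028], 0.44)]
top fence_corner []
```

View pics/side1.png

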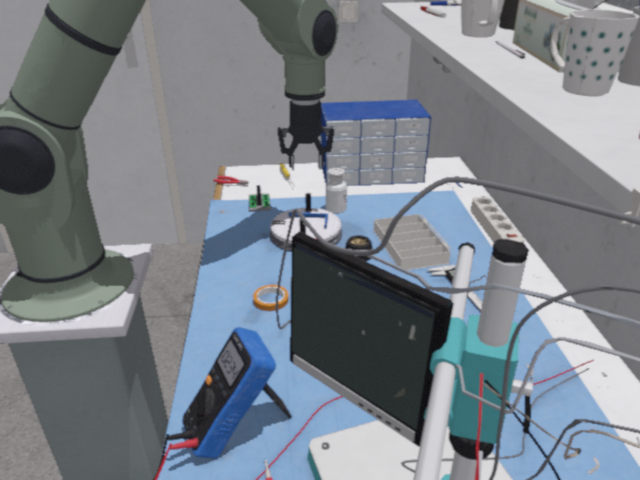

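The gripper hangs right above grip a, whose top is at about (307,205). Next I lower it and close.

```bash
python3 -m jog '[[[4,1,25,0,0,0,0.7],[0,0,25,0,0,0,0.7],[0,0,25,0,0,0,0.7],[0,0,22,0,0,0,0.7],[0,0,0,0,0,0,0.7]]]'
python3 -m jog '[[[0,0,0,0,0,0,0],[0,0,0,0,0,0,0],[0,0,0,0,0,0,0],[0,0,0,0,0,0,0],[0,0,0,0,0,0,0]]]' 40
python3 - <<'E'
from h import *
st()
c=np.array([.533,.164]);g=bot.observe()['position'][:2]
v=g-c; print(np.hypot(*v)*1e3,np.degrees(np.arctan2(v[1],v[0])))
E
```

```text
clock: 5.5
position: [0.5439, 0.232, 0.1248]
tool_rot: [-3.138, 0.001, 1.57]
force: [-0.5, -1.2, 0.0]
grip_width: 0.0594
finger_force: 0.0
clock: 6.0
position: [0.5453, 0.2327, 0.1282]
tool_rot: [3.14, -0.0, 1.57]
force: [-1.9, -0.6, 8.6]
grip_width: 0.0143
finger_force: 38.8
{'clock': 6.0, 'qpos': [-0.121, 0.762, -0.561, 1.79, 0.567, 0.754, -0.982], 'position': [0.545, 0.233, 0.128], 'tool_rot': [3.14, -0.0, 1.57], 'force': [-1.949, -0.619, 8.618], 'grip_width': 0.014, 'finger_force': 38.846}
69.75934541319278 79.84079900142565
```

```bash
python3 - <<'E'
import numpy as np
a=np.radians(np.linspace(79.8,79.8+110,21)); P=68*np.c_[np.sin(a),np.cos(a)]
print(np.round(np.diff(P,axis=0),1).tolist())
E
```

```text
[[0.8, -6.5], [0.2, -6.5], [-0.4, -6.5], [-1.0, -6.4], [-1.6, -6.3], [-2.2, -6.1], [-2.8, -5.9], [-3.4, -5.6], [-3.9, -5.2], [-4.4, -4.8], [-4.8, -4.4], [-5.2, -3.9], [-5.6, -3.4], [-5.9, -2.9], [-6.1, -2.3], [-6.3, -1.7], [-6.4, -1.1], [-6.5, -0.4], [-6.5, 0.2], [-6.5, 0.8]]
```

```bash
python3 -m jog '[[[0.8,-6.5,-2,0,0,0,0],[0.2,-6.5,0,0,0,0,0],[-0.4,-6.5,0,0,0,0,0],[-1,-6.4,0,0,0,0,0],[-1.6,-6.3,0,0,0,0,0]]]'
python3 -m jog '[[[-2.2,-6.1,0,0,0,0,0],[-2.8,-5.9,0,0,0,0,0],[-3.4,-5.6,0,0,0,0,0],[-3.9,-5.2,0,0,0,0,0],[-4.4,-4.8,0,0,0,0,0]]]'
python3 - <<'E'
from h import *
p=shot('top')
print([(np.round(d['xyz'],3).tolist(),round(d['conf'],2)) for d in bot.spot_point('disc_mark',p)[:3]])
E
```

```text
clock: 6.5
position: [0.512, 0.23, 0.1286]
tool_rot: [-3.141, 0.001, 1.57]
force: [2.9, -0.3, -24.0]
grip_width: 0.0144
finger_force: 41.2
clock: 7.0
position: [0.4847, 0.2128, 0.1286]
tool_rot: [-3.141, 0.001, 1.57]
force: [8.2, -2.1, -29.5]
grip_width: 0.0148
finger_force: 40.6
[([0.585, 0.116, 0.085], 0.47)]
```

```bash
python3 -m jog '[[[-4.8,-4.4,2,0,0,0,0],[-5.2,-3.9,0,0,0,0,0],[-5.6,-3.4,0,0,0,0,0],[-5.9,-2.9,0,0,0,0,0],[-6.1,-2.3,0,0,0,0,0]]]'
python3 -m jog '[[[-6.3,-1.7,0,0,0,0,0],[-6.4,-1.1,0,0,0,0,0],[-6.5,-0.4,0,0,0,0,0],[-6.5,0.2,0,0,0,0,0],[0,0,0,0,0,0,0]]]'
python3 - <<'E'
from h import *
p=shot('top','top2.png'); 
i=cv2.resize(p['img'][215:335,140:300],None,fx=5,fy=5,interpolation=cv2.INTER_CUBIC); cv2.imwrite('pics/c2.png',i[:,:,::-1])
for q in('disc_mark','pointer_tip','carrier','grip_b_top'):print(q,[(np.round(d['xyz'],3).tolist(),round(d['conf'],2)) for d in bot.spot_point(q,p)[:3]])
E
```

```text
clock: 7.6
position: [0.469, 0.1868, 0.1283]
tool_rot: [3.138, -0.002, 1.57]
force: [5.7, 2.0, -1.8]
grip_width: 0.0145
finger_force: 43.5
clock: 8.1
position: [0.4659, 0.1601, 0.1281]
tool_rot: [3.139, -0.0, 1.569]
force: [2.0, -2.3, 13.1]
grip_width: 0.0143
finger_force: 45.1
disc_mark [([0.542, 0.077, 0.028], 0.52)]
pointer_tip []
carrier [([0.416, 0.35, -0.003], 0.93)]
grip_b_top [([0.604, 0.168, 0.084], 0.42)]
```

View pics/c2.png

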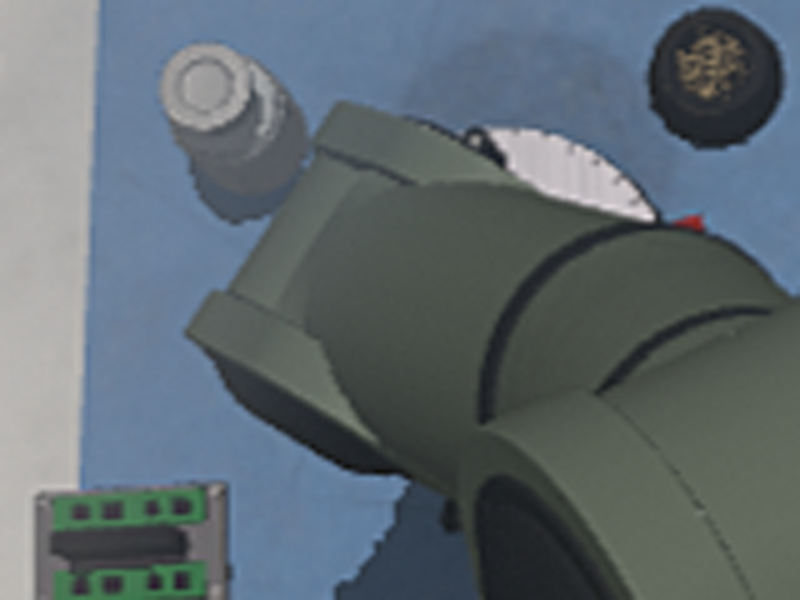

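The arm hides the disc here. The carrier's rib lies horizontal at crop (118,543). By grip geometry about 8° of turn remains, so I do that, release, lift and look again.

```bash
python3 -m jog '[[[-4.7,0.5,0,0,0,0,0],[-4.6,0.9,0,0,0,0,0],[0,0,0,0,0,0,0],[0,0,0,0,0,0,0]]]'
python3 -m jog '[[[0,0,0,0,0,0,0.7],[0,0,0,0,0,0,0.7],[0,0,0,0,0,0,0.7],[0,0,-30,0,0,0,0.7],[0,0,-40,0,0,0,0.7]]]'
python3 -m jog '[[[35,-12,-20,0,0,0,0.7],[40,-12,0,0,0,0,0.7],[40,-12,0,0,0,0,0.7],[40,-10,0,0,0,0,0.7],[40,0,0,0,0,0,0.7]]]'
python3 - <<'E'
from h import *
from scipy.optimize import least_squares
G=np.array([[.512,.230],[.4847,.2128],[.469,.1868],[.4659,.1601]])
f=least_squares(lambda c:np.hypot(*(G-c).T)-.068,[.533,.164]).x;print('fit',f)
p=shot('top','top3.png'); s=shot('side')
i=cv2.resize(p['img'][225:335,140:300],None,fx=5,fy=5,interpolation=cv2.INTER_CUBIC); cv2.imwrite('pics/c3.png',i[:,:,::-1])
for n,P in(('top',p),('side',s)):
  for q in('disc_mark','pointer_tip','carrier','grip_b_top','fence_corner','stage'):print(n,q,[(np.round(d['xyz'],3).tolist(),round(d['conf'],2)) for d in bot.spot_point(q,P)[:3]])
# colour: red tip pixels, carrier yaw
h=cv2.cvtColor(p['img'],cv2.COLOR_RGB2HSV)
r=((h[...,0]<8)|(h[...,0]>172))&(h[...,1]>130)&(h[...,2]>70); ys,xs=np.nonzero(r[240:310,220:300]);
print('red px',sorted(zip((xs+220).tolist(),(ys+240).tolist()))[:12])
d=bot.trace('carrier',p)[0]['region'].astype(np.uint8); c,_=cv2.findContours(d,0,2); c=max(c,key=cv2.contourArea)
print(cv2.minAreaRect(c)); B=cv2.boxPoints(cv2.minAreaRect(c)); print(np.round([ray(p,b,.008) for b in B],3).tolist())
E
```

```text
clock: 8.75
position: [0.4673, 0.1512, 0.1281]
tool_rot: [3.139, -0.0, 1.57]
force: [0.6, -2.1, 14.4]
grip_width: 0.0145
finger_force: 45.1
clock: 9.25
position: [0.4655, 0.1511, 0.1966]
tool_rot: [-3.138, 0.001, 1.571]
force: [0.4, -0.8, 0.7]
grip_width: 0.0595
finger_force: 0.0
clock: 9.75
position: [0.4192, 0.3478, 0.2171]
tool_rot: [-3.141, 0.0, 1.571]
force: [0.7, -0.7, 0.4]
grip_width: 0.0599
finger_force: 0.0
fit [0.53364007 0.16556509]
top disc_mark [([0.552, 0.081, 0.028], 0.87)]
top pointer_tip [([0.556, 0.084, 0.036], 0.45)]
top carrier []
top grip_b_top [([0.601, 0.18, 0.085], 0.43)]
top fence_corner [([0.497, 0.204, 0.031], 0.91)]
top stage [([0.534, 0.163, -0.001], 0.86), ([0.494, 0.206, 0.032], 0.56), ([0.604, 0.178, 0.087], 0.28)]
side disc_mark [([0.55, 0.081, 0.03], 0.93)]
side pointer_tip [([0.442, -0.104, -0.003], 0.38)]
side carrier [([0.415, 0.349, -0.003], 0.81), ([0.597, 0.181, 0.086], 0.31)]
side grip_b_top [([0.596, 0.183, 0.086], 0.45)]
side fence_corner [([0.494, 0.205, 0.034], 0.77), ([0.623, 0.294, 0.001], 0.34)]
side stage [([0.53, 0.16, 0.002], 0.77)]
red px [(273, 262), (273, 263), (273, 264), (274, 261), (274, 262), (274, 263), (274, 264), (274, 265), (275, 260), (275, 261), (275, 262), (275, 263)]Traceback (most recent call last):
  File "<stdin>", line 13, in <module>
IndexError: list index out of range
```

View pics/c3.png

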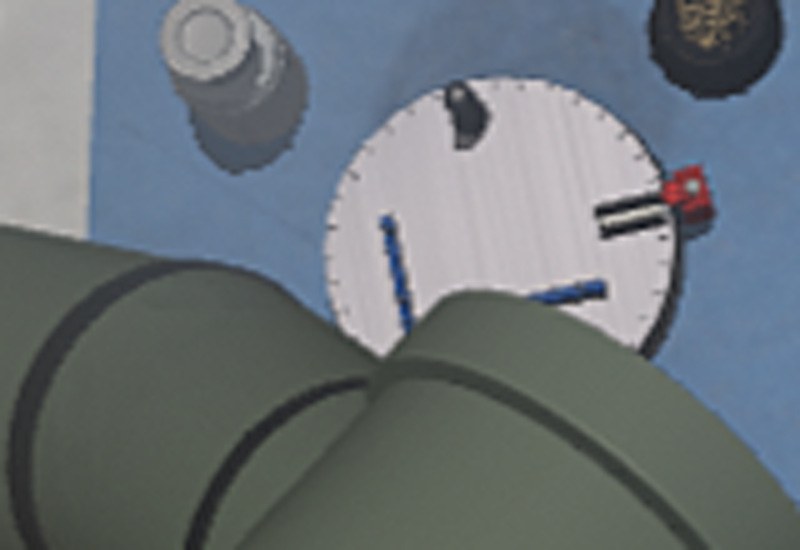

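The crop shows the white line's end at about (662,213) and the pointer tip at about (663,200), so the disc still needs a few degrees. I'll set it finely after loading. Next I take the carrier's pose from the first top picture.

```bash
python3 - <<'E'
from h import *
p=shot('top')
for u,z in(((272.4,267.4),.032),((272.6,263.5),.0365)): 
    w=ray(p,u,z); v=w[:2]-[.5336,.1645]; print(np.round(w,4),np.hypot(*v),np.degrees(np.arctan2(v[1],v[0])))
im=cv2.imread('pics/top0.png')[:,:,::-1].copy(); h=cv2.cvtColor(im,cv2.COLOR_RGB2HSV)
m=np.zeros((480,640),np.uint8); m[305:345,140:195]=1
g=((h[...,0]>45)&(h[...,0]<85)&(h[...,1]>90)).astype(np.uint8)*m
ys,xs=np.nonzero(g); W=np.array([ray(p,(x,y),.009)[:2] for x,y in zip(xs,ys)])
r=cv2.minAreaRect((W*1e3).astype(np.float32)); print('green',r,len(xs),cv2.boxPoints(r))
k=((h[...,2]<70)&(h[...,1]<110)).astype(np.uint8)*m; ys,xs=np.nonzero(k)
W=np.array([ray(p,(x,y),.044)[:2] for x,y in zip(xs,ys)]); print('rib',cv2.minAreaRect((W*1e3).astype(np.float32)),len(xs),W.mean(0))
vx,vy,*_=cv2.fitLine((W*1e3).astype(np.float32),cv2.DIST_L1,0,.01,.01).ravel();print(np.degrees(np.arctan2(vy,vx)))
print(-p['R'].T@np.ravel(p['t']))
E
```

```text
[0.548  0.0811 0.032 ] 0.0846423874162698 -80.22834100192155
[0.557  0.0802 0.0365] 0.08748651375723712 -74.47784630016957
green ((414.0819396972656, 350.97198486328125), (52.71348190307617, 72.79306030273438), 1.7895729541778564) 232 [[386.60144 386.52768]
 [388.8747  313.7701 ]
 [441.56244 315.4163 ]
 [439.28918 388.17386]]
rib ((405.6638488769531, 336.97589111328125), (53.683074951171875, 84.7280502319336), 4.74970006942749) 311 [0.40673505 0.34277787]
83.24338
[ 0.24105636 -0.03041681  1.49995825]
```

```bash
python3 -m jog '[[[2,-4.5,0,0,0,-0.035,0.7],[0,0,35,0,0,0,0.7],[0,0,35,0,0,0,0.7],[0,0,35,0,0,0,0.7],[0,0,24,0,0,0,0.7]]]'
python3 -m jog '[[[0,0,0,0,0,0,0.7],[0,0,0,0,0,0,0],[0,0,0,0,0,0,0],[0,0,0,0,0,0,0],[0,0,0,0,0,0,0]]]' 40
python3 -m jog '[[[0,0,0,0,0,0,0],[0,0,-15,0,0,0,0],[0,0,-35,0,0,0,0],[0,0,-35,0,0,0,0],[0,0,0,0,0,0,0]]]'
python3 - <<'E'
from h import *
p=shot('top','top4.png'); s=shot('side','side4.png')
a=p['img'][265:345,140:240]; b=s['img'][120:260,180:380]
o=np.hstack([cv2.resize(a,(500,400),interpolation=2)]) ; b=cv2.resize(b,(500,350),interpolation=2)
cv2.imwrite('pics/c4.png',cv2.resize(np.vstack([o,b]),(400,600))[:,:,::-1])
E
```

```text
clock: 11.05
position: [0.4152, 0.348, 0.0859]
tool_rot: [-3.14, 0.001, 1.608]
force: [0.0, 0.3, -0.3]
grip_width: 0.0597
finger_force: 0.0
clock: 11.55
position: [0.4166, 0.3486, 0.0893]
tool_rot: [3.14, -0.001, 1.605]
force: [-1.2, -2.2, 11.7]
grip_width: 0.0117
finger_force: 39.4
clock: 12.05
position: [0.4172, 0.3495, 0.1779]
tool_rot: [3.137, -0.004, 1.605]
force: [-0.6, -0.0, -2.4]
grip_width: 0.0109
finger_force: 39.7
```

View pics/c4.png

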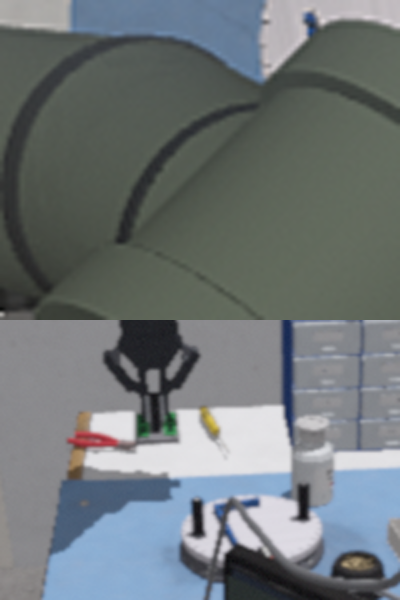

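The lower half shows the carrier held level by its rib at (155,425) and off the bench. The disc is free, with its two grips at (197,515) and (303,500). Next I carry it over the disc, offset 8 mm away from both fences.

```bash
python3 -m jog '[[[0,0,-30,0,0,0,0],[-20,12,0,0,0,0,0],[-35,21,0,0,0,0,0],[-40,24,0,0,0,0,0],[-40,24,0,0,0,0,0]]]'
python3 -m jog '[[[-35,22,0,0,0,0,0],[-25,16.5,0,0,0,0,0],[0,0,0,0,0,-0.085,0],[0,0,0,0,0,-0.085,0],[0,0,0,0,0,0,0]]]'
python3 - <<'E'
from h import *
st(); s=shot('side','side5.png'); 
b=s['img'][150:270,230:390]; cv2.imwrite('pics/c5.png',cv2.resize(b,None,fx=5,fy=5,interpolation=2)[:,:,::-1])
for q in('carrier','fence_corner','disc_mark'): print(q,[(np.round(d['xyz'],3).tolist(),round(d['conf'],2)) for d in bot.spot_point(q,s)[:3]])
E
```

```text
clock: 12.65
position: [0.502, 0.2145, 0.2023]
tool_rot: [-3.14, 0.0, 1.606]
force: [1.2, 1.4, -0.5]
grip_width: 0.011
finger_force: 39.6
clock: 13.15
position: [0.5419, 0.1571, 0.2021]
tool_rot: [-3.14, -0.0, 1.777]
force: [-1.2, 0.2, -1.0]
grip_width: 0.0114
finger_force: 39.6
{'clock': 13.15, 'qpos': [0.1, 0.644, -0.696, 1.825, 0.527, 0.868, -0.643], 'position': [0.542, 0.157, 0.202], 'tool_rot': [-3.14, -0.0, 1.777], 'force': [-1.166, 0.244, -1.037], 'grip_width': 0.011, 'finger_force': 39.585}
carrier [([0.544, 0.159, 0.109], 0.7)]
fence_corner [([0.496, 0.207, 0.033], 0.89)]
disc_mark [([0.55, 0.08, 0.029], 0.74)]
```

View pics/c5.png

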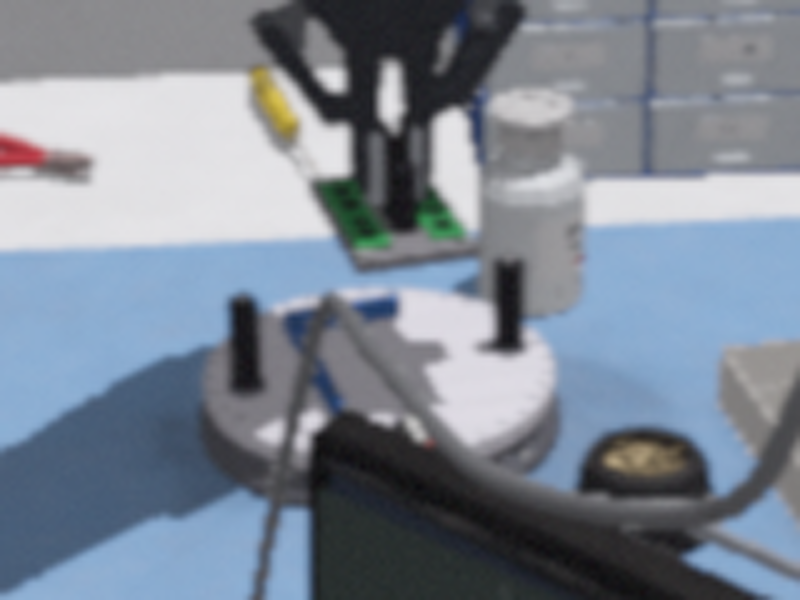

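The carrier hangs level above the disc, with the fences at (290,320) to (400,305). The network puts it at (0.544,0.159), which matches the tool pose. Next I lower it to just above the disc and feel for contact.

```bash
python3 -m jog '[[[0,0,20,0,0,0,0],[0,0,25,0,0,0,0],[0,0,20,0,0,0,0],[0,0,10,0,0,0,0],[0,0,0,0,0,0,0]]]'
python3 -m jog '[[[0,0,2,0,0,0,0],[0,0,0,0,0,0,0]]]'
python3 -m jog '[[[0,0,2,0,0,0,0],[0,0,0,0,0,0,0]]]'
```

```text
clock: 13.85
position: [0.5417, 0.1576, 0.127]
tool_rot: [-3.14, 0.0, 1.775]
force: [-0.1, 0.1, -1.1]
grip_width: 0.0113
finger_force: 39.6
clock: 14.05
position: [0.5426, 0.1577, 0.1266]
tool_rot: [3.141, -0.0, 1.775]
force: [0.5, 0.2, -1.5]
grip_width: 0.0116
finger_force: 39.6
clock: 14.25
position: [0.5423, 0.1574, 0.1241]
tool_rot: [3.141, 0.0, 1.775]
force: [-0.4, 0.9, -1.3]
grip_width: 0.0113
finger_force: 39.6
```

```bash
python3 -m jog '[[[0,0,2,0,0,0,0],[0,0,0,0,0,0,0]]]'
python3 -m jog '[[[0,0,2,0,0,0,0],[0,0,0,0,0,0,0]]]'
```

```text
clock: 14.45
position: [0.5422, 0.1575, 0.1218]
tool_rot: [-3.141, -0.0, 1.775]
force: [0.3, 0.0, -1.1]
grip_width: 0.0112
finger_force: 39.6
clock: 14.65
position: [0.5423, 0.1576, 0.1211]
tool_rot: [3.141, 0.001, 1.775]
force: [-7.8, -3.8, 28.5]
grip_width: 0.0114
finger_force: 44.0
```

```bash
python3 -m jog '[[[0,0,-1.6,0,0,0,0],[0,-2.5,0,0,0,0,0],[0,-2.5,0,0,0,0,0],[0,0,0,0,0,0,0]]]'
python3 -m jog '[[[0,-1,0,0,0,0,0],[0,0,0,0,0,0,0]]]'
python3 -m jog '[[[0,-1,0,0,0,0,0],[0,0,0,0,0,0,0]]]'
```

```text
clock: 15.05
position: [0.5369, 0.1564, 0.1213]
tool_rot: [-3.141, 0.0, 1.775]
force: [-0.3, -0.4, -2.2]
grip_width: 0.0114
finger_force: 39.6
clock: 15.25
position: [0.5362, 0.1563, 0.1214]
tool_rot: [-3.141, -0.0, 1.775]
force: [0.5, 0.2, -1.3]
grip_width: 0.0113
finger_force: 39.6
clock: 15.45
position: [0.5357, 0.1562, 0.1216]
tool_rot: [3.141, -0.0, 1.775]
force: [3.1, 0.8, -3.9]
grip_width: 0.0112
finger_force: 39.4
```

```bash
python3 -m jog '[[[0,-0.7,0,0,0,0,0],[0,0,0,0,0,0,0]]]'
python3 -m jog '[[[2.5,0.5,0,0,0,0,0],[2.5,0,0,0,0,0,0],[0,0,0,0,0,0,0]]]'
python3 -m jog '[[[1.5,0,0,0,0,0,0],[0,0,0,0,0,0,0]]]'
python3 -m jog '[[[1,0,0,0,0,0,0],[0,0,0,0,0,0,0]]]'
```

```text
clock: 15.65
position: [0.5353, 0.1563, 0.1217]
tool_rot: [3.14, -0.001, 1.775]
force: [6.5, 2.1, -4.1]
grip_width: 0.0113
finger_force: 39.4
clock: 15.95
position: [0.5344, 0.1612, 0.1216]
tool_rot: [3.141, -0.0, 1.775]
force: [4.5, 0.8, -1.4]
grip_width: 0.0111
finger_force: 39.7
clock: 16.15
position: [0.5343, 0.162, 0.1216]
tool_rot: [3.141, 0.001, 1.775]
force: [6.4, -3.2, -0.6]
grip_width: 0.0113
finger_force: 39.8
clock: 16.35
position: [0.5342, 0.1621, 0.1216]
tool_rot: [3.141, 0.002, 1.774]
force: [6.0, -8.6, 0.7]
grip_width: 0.0114
finger_force: 40.1
```

```bash
python3 -m jog '[[[0,0,0.7,0,0,0,0],[0,0,0,0,0,0,0]]]' 20
python3 -m jog '[[[0,0,0,0,0,0,0.25],[0,0,0,0,0,0,0.35],[0,0,0,0,0,0,0.4],[0,0,0,0,0,0,0.4]]]'
python3 -m jog '[[[0,0,-20,0,0,0,0.4],[0,0,-40,0,0,0,0.4],[0,0,-40,0,0,0,0.4],[-40,-30,0,0,0,0,0.4],[-45,-30,0,0,0,0,0.4]]]'
python3 -m jog '[[[-45,-20,0,0,0,0,0.4],[-45,-20,0,0,0,0,0.4],[-45,-20,0,0,0,0,0.4],[0,0,0,0,0,0,0.4]]]'
python3 - <<'E'
from h import *
p=shot('top','top6.png'); s=shot('side','side6.png')
a=p['img'][225:335,180:300]; cv2.imwrite('pics/c6.png',cv2.resize(a,None,fx=5,fy=5,interpolation=2)[:,:,::-1])
for n,P in(('top',p),('side',s)):
  for q in('carrier','fence_corner','disc_mark','pointer_tip','grip_b_top','tape','bottle','tip_cleaner'): print(n,q,[(np.round(d['xyz'],3).tolist(),round(d['conf'],2)) for d in bot.spot_point(q,P)[:3]])
E
```

```text
clock: 16.55
position: [0.5343, 0.1621, 0.1213]
tool_rot: [3.141, 0.002, 1.774]
force: [4.7, -9.1, 9.1]
grip_width: 0.0111
finger_force: 41.3
clock: 16.95
position: [0.5334, 0.1636, 0.1207]
tool_rot: [-3.141, -0.0, 1.775]
force: [0.2, -0.7, -0.5]
grip_width: 0.0342
finger_force: 0.0
clock: 17.45
position: [0.4931, 0.0718, 0.2216]
tool_rot: [3.14, -0.0, 1.778]
force: [1.1, -1.9, -0.2]
grip_width: 0.0343
finger_force: 0.0
clock: 17.85
position: [0.4606, -0.0789, 0.2204]
tool_rot: [-3.139, 0.002, 1.767]
force: [0.1, 1.7, -0.3]
grip_width: 0.0342
finger_force: 0.0
top carrier [([0.54, 0.164, 0.03], 0.89)]
top fence_corner [([0.498, 0.208, 0.029], 0.61)]
top disc_mark [([0.554, 0.08, 0.028], 0.79)]
top pointer_tip [([0.557, 0.084, 0.039], 0.45)]
top grip_b_top [([0.604, 0.178, 0.085], 0.53)]
top tape [([0.443, -0.105, -0.0], 0.46)]
top bottle [([0.624, 0.3, -0.003], 0.74)]
top tip_cleaner [([0.652, 0.055, 0.003], 0.79)]
side carrier [([0.535, 0.161, 0.028], 0.73)]
side fence_corner [([0.496, 0.209, 0.034], 0.7)]
side disc_mark [([0.466, 0.151, 0.08], 0.73), ([0.549, 0.08, 0.027], 0.64)]
side pointer_tip [([0.538, 0.162, 0.031], 0.33)]
side grip_b_top [([0.593, 0.179, 0.086], 0.61)]
side tape [([0.444, -0.103, -0.002], 0.66)]
side bottle [([0.532, 0.164, 0.028], 0.7), ([0.622, 0.294, 0.003], 0.59), ([0.55, 0.084, 0.028], 0.29)]
side tip_cleaner [([0.653, 0.053, -0.001], 0.79)]
```

View pics/c6.png

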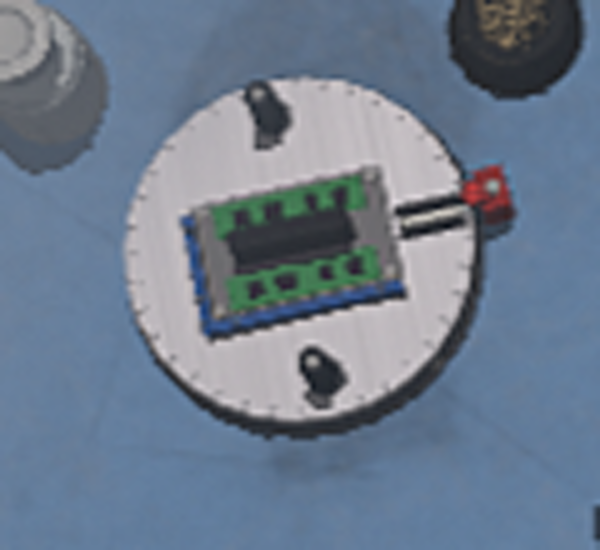

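The carrier sits against both fences (corner at crop (210,325)) and the bystanders are unmoved. The white line at (465,212) is still a few degrees short of the pointer at (465,200). I'll measure the angle between them in a polar unwrap.

```bash
cat > pol.py <<'E'
from h import *
def pol(p,c,radii,angs,z):
    A,Rr=np.meshgrid(np.radians(angs),radii)
    X=np.c_[(c[0]+Rr*np.cos(A)).ravel(),(c[1]+Rr*np.sin(A)).ravel(),np.full(A.size,z)]
    C=X@p['R'].T+np.ravel(p['t']); u=C@p['intrinsics'].T; u=u[:,:2]/u[:,2:]
    return cv2.remap(p['img'],u[:,0].reshape(A.shape).astype(np.float32),u[:,1].reshape(A.shape).astype(np.float32),cv2.INTER_CUBIC).astype(float)
def run(fn):
    p=shot('top'); m=cv2.imread('pics/none') 
    # disc centre in camera's eyes: disc edge by bright/grey circle fit at z=.032
    angs=np.arange(0,360,2.); c=np.array([.5345,.164])
    for _ in range(3):
        I=pol(p,c,np.arange(.075,.1,.0003),angs,.032); s=I.min(2)  # blue mat & foot have low min channel
        r=np.array([.075+.0003*np.argmin(np.diff(cv2.GaussianBlur(s,(1,5),0)[:,k])) for k in range(len(angs))])
        ok=abs(r-np.median(r))<.003; t=np.radians(angs[ok])
        d=np.linalg.lstsq(np.c_[np.cos(t),np.sin(t),np.ones(len(t))],r[ok],rcond=None)[0]; c=c+d[:2]
    print('centre',c.round(4),'r',d[2].round(4),ok.sum())
    a=np.arange(-95,-55,.5)
    G=pol(p,c,np.arange(.058,.076,.002),a,.032).min(2).mean(0); 
    print('white profile',dict(zip(a[::2].tolist(),G[::2].round().astype(int).tolist())))
    for r in(.082,.084,.086,.088,.09,.093,.097,.101,.105):
        z=.0365 if r<.092 else .039
        J=pol(p,c,[r],a,z)[0]; w=np.clip(J[:,0]-np.maximum(J[:,1],J[:,2])-25,0,None); print(r,round(w.max()),round((w*a).sum()/max(w.sum(),1e-6),2))
    I=pol(p,c,np.arange(.055,.112,.00015),np.arange(-95,-55,.1),.036); cv2.imwrite('pics/'+fn,I.clip(0,255).astype(np.uint8)[:,:,::-1])
E
python3 -c "from pol import *;run('p7.png')"
```

```text
centre [0.5332 0.164 ] r 0.0872 174
white profile {-95.0: 186, -94.0: 186, -93.0: 187, -92.0: 187, -91.0: 189, -90.0: 193, -89.0: 192, -88.0: 192, -87.0: 174, -86.0: 133, -85.0: 78, -84.0: 35, -83.0: 23, -82.0: 38, -81.0: 67, -80.0: 104, -79.0: 148, -78.0: 183, -77.0: 176, -76.0: 124, -75.0: 59, -74.0: 26, -73.0: 28, -72.0: 51, -71.0: 84, -70.0: 124, -69.0: 164, -68.0: 189, -67.0: 196, -66.0: 195, -65.0: 192, -64.0: 190, -63.0: 189, -62.0: 189, -61.0: 189, -60.0: 188, -59.0: 188, -58.0: 188, -57.0: 189, -56.0: 189}
0.082 0 0.0
0.084 0 0.0
0.086 39 -74.37
0.088 78 -74.48
0.09 101 -74.15
0.093 97 -74.17
0.097 60 -74.73
0.101 58 -74.8
0.105 70 -74.82[ WARN:0@1.378] global loadsave.cpp:275 findDecoder imread_('pics/none'): can't open/read file: check file path/integrity
```

View pics/p7.png

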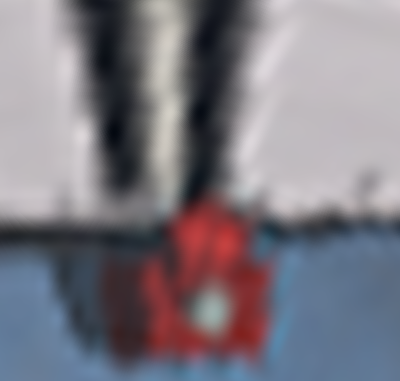

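In the unwrap the white line ends at -78° and the red tip stands at about -74.4°, so the disc needs another +3.5°, or 4 mm at grip a. I'll take grip a again.

```bash
python3 -m jog '[[[40,9,0,0,0,0,0.5],[46,10.7,0,0,0,0,0.5],[46,10.7,0,0,0,0,0.5],[46,10.7,0,0,0,0,0.5],[46,10.7,0,0,0,0,0.5]]]'
python3 -m jog '[[[0,0,0,0,0,0,0.5],[0,0,0,0,0,0,0.5]]]'
```

```text
clock: 19.3
position: [0.4674, 0.159, 0.2209]
tool_rot: [3.141, 0.0, 1.775]
force: [1.7, -0.8, 0.9]
grip_width: 0.0424
finger_force: 0.0
clock: 19.5
position: [0.4673, 0.1584, 0.2207]
tool_rot: [-3.141, -0.0, 1.778]
force: [0.3, -0.9, 0.1]
grip_width: 0.0427
finger_force: 0.0
```

```bash
python3 -m jog '[[[-7.1,-1.2,20,0,0,0,0.5],[0,0,30,0,0,0,0.5],[0,0,30,0,0,0,0.5],[0,0,12,0,0,0,0.5],[0,0,0,0,0,0,0.5]]]'
python3 -m jog '[[[0,0,0,0,0,0,0],[0,0,0,0,0,0,0],[0,0,0,0,0,0,0],[0,0,0,0,0,0,0]]]' 30
```

```text
clock: 20.0
position: [0.4675, 0.1492, 0.1279]
tool_rot: [-3.139, 0.0, 1.774]
force: [-0.0, 1.2, 1.6]
grip_width: 0.0425
finger_force: 0.0
clock: 20.4
position: [0.4677, 0.1498, 0.13]
tool_rot: [3.141, 0.001, 1.775]
force: [-8.4, -1.3, 12.0]
grip_width: 0.0151
finger_force: 29.1
```

```bash
python3 -m jog '[[[-1.4,0,0,0,0,0,0],[-1.4,0,0,0,0,0,0],[-1.4,0.2,0,0,0,0,0],[0,0,0,0,0,0,0],[0,0,0,0,0,0,0]]]'
python3 -m jog '[[[0,0,0,0,0,0,0.5],[0,0,0,0,0,0,0.5],[0,0,0,0,0,0,0.5],[0,0,-30,0,0,0,0.5],[0,0,-40,0,0,0,0.5]]]'
python3 -m jog '[[[0,0,-20,0,0,0,0.5],[-45,-9,0,0,0,0,0.5],[-45,-9,0,0,0,0,0.5],[-45,-9,0,0,0,0,0.5],[-45,-9,0,0,0,0,0.5]]]'
python3 -m jog '[[[-45,-9,0,0,0,0,0.5],[0,0,0,0,0,0,0.5]]]'
python3 - <<'E'
from pol import *
run('p8.png'); p=shot('top','top8.png'); s=shot('side')
cv2.imwrite('pics/c8.png',cv2.resize(p['img'][225:335,180:300],None,fx=5,fy=5,interpolation=2)[:,:,::-1])
for n,P in(('top',p),('side',s)):
  for q in('carrier','fence_corner','disc_mark','pointer_tip','tape','bottle'): print(n,q,[(np.round(d['xyz'],3).tolist(),round(d['conf'],2)) for d in bot.spot_point(q,P)[:2]])
E
```

```text
clock: 20.9
position: [0.4686, 0.146, 0.1301]
tool_rot: [3.141, 0.0, 1.775]
force: [-8.0, -0.7, 12.8]
grip_width: 0.0149
finger_force: 29.2
clock: 21.4
position: [0.4682, 0.1459, 0.1987]
tool_rot: [-3.139, -0.0, 1.776]
force: [0.8, -0.6, 0.9]
grip_width: 0.0427
finger_force: 0.0
clock: 21.9
position: [0.4701, -0.0394, 0.2191]
tool_rot: [3.141, 0.0, 1.775]
force: [0.9, -0.6, -0.6]
grip_width: 0.0426
finger_force: 0.0
clock: 22.1
position: [0.47, -0.0895, 0.2185]
tool_rot: [-3.14, 0.002, 1.767]
force: [-0.7, 0.6, -0.3]
grip_width: 0.0427
finger_force: 0.0
centre [0.5331 0.164 ] r 0.0873 175
white profile {-95.0: 187, -94.0: 187, -93.0: 186, -92.0: 186, -91.0: 186, -90.0: 187, -89.0: 187, -88.0: 188, -87.0: 190, -86.0: 194, -85.0: 197, -84.0: 187, -83.0: 152, -82.0: 97, -81.0: 45, -80.0: 25, -79.0: 33, -78.0: 56, -77.0: 92, -76.0: 138, -75.0: 178, -74.0: 186, -73.0: 148, -72.0: 86, -71.0: 36, -70.0: 23, -69.0: 39, -68.0: 71, -67.0: 112, -66.0: 155, -65.0: 185, -64.0: 196, -63.0: 197, -62.0: 194, -61.0: 190, -60.0: 189, -59.0: 189, -58.0: 189, -57.0: 189, -56.0: 189}
0.082 0 0.0
0.084 0 0.0
0.086 40 -74.32
0.088 79 -74.42
0.09 102 -74.13
0.093 98 -74.18
0.097 60 -74.68
0.101 57 -74.72
0.105 70 -74.78
top carrier [([0.534, 0.165, 0.032], 0.65)]
top fence_corner [([0.496, 0.201, 0.029], 0.87), ([0.558, 0.082, 0.028], 0.44)]
top disc_mark [([0.557, 0.083, 0.03], 0.71)]
top pointer_tip [([0.558, 0.085, 0.036], 0.46)]
top tape [([0.443, -0.103, 0.003], 0.61), ([0.602, 0.182, 0.086], 0.31)]
top bottle [([0.629, 0.299, -0.0], 0.86)]
side carrier [([0.535, 0.166, 0.029], 0.59)]
side fence_corner [([0.496, 0.206, 0.033], 0.81)]
side disc_mark [([0.553, 0.082, 0.03], 0.74)]
side pointer_tip []
side tape [([0.444, -0.105, -0.002], 0.64)]
side bottle [([0.623, 0.293, 0.003], 0.74)][ WARN:0@1.392] global loadsave.cpp:275 findDecoder imread_('pics/none'): can't open/read file: check file path/integrity
```

View pics/c8.png

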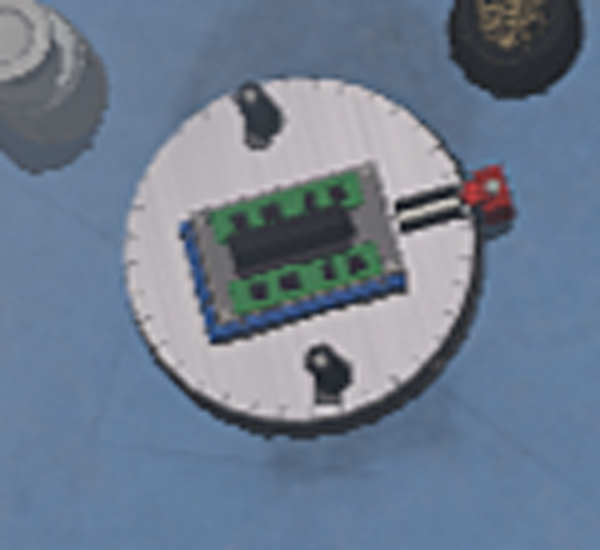

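The line and the pointer now agree: both read -74.4° in the unwrap, and the tip is at crop (463,203). The carrier lies against the blue fences. Before handing in I check its seating numerically from the green strips, as offsets in the disc frame.

```bash
python3 - <<'E'
from h import *
p=shot('top'); h=cv2.cvtColor(p['img'],cv2.COLOR_RGB2HSV).astype(int)
th=np.radians(105.6); Rm=np.array([[np.cos(th),np.sin(th)],[-np.sin(th),np.cos(th)]])
c=np.array([.5331,.164])
# rectify disc-frame at plate-top height
u=np.arange(-.07,.07,.0003); 
def rect(z):
    X,Y=np.meshgrid(u,u); P=np.c_[X.ravel(),Y.ravel()]@Rm+c; C=np.c_[P,np.full(len(P),z)]@p['R'].T+np.ravel(p['t']); q=C@p['intrinsics'].T; q=(q[:,:2]/q[:,2:]).astype(np.float32)
    return cv2.remap(p['img'],q[:,0].reshape(X.shape),q[:,1].reshape(X.shape),cv2.INTER_CUBIC)
I=rect(.0405); H=cv2.cvtColor(I,cv2.COLOR_RGB2HSV)
g=((H[...,0]>45)&(H[...,0]<88)&(H[...,1]>80)); ys,xs=np.nonzero(g); W=1e3*np.c_[u[xs],u[ys]]
r=cv2.minAreaRect(W.astype(np.float32)); print('green rect mm',r)
I=rect(.044); H=cv2.cvtColor(I,cv2.COLOR_RGB2HSV); b=((H[...,0]>100)&(H[...,0]<130)&(H[...,1]>120)); ys,xs=np.nonzero(b); W=1e3*np.c_[u[xs],u[ys]]
print('fence', W.min(0),W.max(0))
for n,m in(('long',(W[:,1]>20)&(abs(W[:,0])<40)),('short',(W[:,0]>38)&(abs(W[:,1])<20))):
    k=0 if n=='long' else 1; f=np.polyfit(W[m][:,k],W[m][:,1-k],1); print(n,np.degrees(np.arctan(f[0])),np.median(W[m][:,1-k]),np.percentile(W[m][:,1-k],[5,95]))
s=1e3*u
E
```

```text
green rect mm ((0.6500053405761719, -0.40000343322753906), (53.99999237060547, 75.89997863769531), 90.0)
fence [-67.9 -25. ] [53.6 69.5]
long -0.34789568906766594 33.799999999998164 [31.1 36.2]
short 0.9554336739371059 50.89999999999787 [49.1 52.7]
```

```bash
python3 -c "from h import *;print(bot.job_done());st()"
```

```text
the job is handed in; nothing more can be done
None
the job is handed in; nothing more can be done
```

I handed the job in at about 22 s of the 64 s allowed; no pass or fail verdict came back. By my last measurements the carrier is within 1 mm of home and square to the fences, the white line and pointer tip both read -74.4°, the bottle, tip cleaner and tape have not visibly moved, and the gripper is clear.

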